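# Set the carton coder's wraparound selector to the raised green stop

### The job

Set the carton coder for the green product: by its red crank, turn the endless selector dial the shorter way round to the raised green stop, until its sprung finger is left bearing lightly on the stop post (about 2.5 N; 7 N bends it), and let go of the crank. Then press the blue set button fully down and let it come up again, leaving the boxes and the tape roll where they are.

Things in the scene. Friction and masses are not known exactly. Their poses are not given: they have to be found in the camera images.
- coder: Grey bench coder, a fixed slab 270 x 330 x 30 mm. Origin on the table (z = 0) under the vertical axis of the dial; spans -135..135 mm in its x, -195..135 mm in its y. On it, 95 mm from the dial's axis, stand four stations: flush yellow, orange and white tags (34 mm wide, 3 mm high, they stop nothing) and the raised green stop.
- dial: Black selector dial, 144 mm across, top 50 mm above the table. Turns endlessly both ways about its vertical axis (origin on it, 42 mm up) and stays where left. Its +x points to the crank. Dry friction 0.55 N m, about 9 N at the crank; it keeps the finger pressed after letting go, up to about 5 N at the post.
- finger_root (a point): Point on the dial's axis at the height of the brass finger, which sticks out under the dial to 108 mm from the axis, 8 mm wide, 35 to 41 mm above the table. It is clamped at the crank's angle, give or take up to 11 degrees, different each time and not measured: where it meets the stop must be felt.
- crank (a point): Centre of the red crank grip, an upright free-spinning cylinder 24 mm in diameter, from 54 to 106 mm above the table (this point is at 85 mm), 60 mm from the dial's axis. It goes round with the dial; as it spins freely it can be held without turning the hand.
- green_stop: Raised stop, fixed: steel post 10 mm thick, 30 to 52 mm above the table, under a green cap 34 mm wide, top at 58 mm. Origin at the post's foot. The finger meets the post's side and yields about 0.8 N per mm there; the crank feels 1.6 times the post's force, so 2.5 N at the post adds 4 N to the friction at the crank, about 2 mm of crank travel after first touch.
- set_button_top (a point): Top centre of the blue set button, 28 mm across, on the coder 150 mm from the dial's axis; pressed straight down it travels 6 mm against a spring of 5 N at full depth and comes up again by itself.
- set_button (a joint): Travel of the set button: 0 up, 0.006 m fully down.
- sachet_box: Bystander: lime-green box 100 x 60 x 45 mm lying on the table; origin at the centre of its underside.
- tape_roll: Bystander: amber tape roll lying flat, 90 mm across, 48 mm high; origin at the centre of its underside.
- carton: Bystander: brown carton 110 x 90 x 75 mm; origin at the centre of its underside.

How it is judged:
By the outcome, as a careful person would: the job done as asked, in the order asked, and still so for the second after the job is handed in, with the robot touching nothing.
It also fails if it takes over 72 s, if anything falls off the work surface, if the arm or the gripper's body presses on something with over 40 N, if the wrist force passes 120 N, or if a joint passes its speed limit or range.

### The arm

A 6-joint arm with a two-finger parallel gripper is mounted at the origin on the work surface. World frame = base frame: x ahead of the robot, y to its left, z up, the work surface at z = 0. Lengths are in m, angles in rad, forces in N, time in s.
With the tool pointing down it reaches from about 0.3 to 0.825 m from the base axis. Payload 5.4 kg.
Tool frame: the origin (TCP) lies at the very end of the fingers, on their centre line; the grasp point (between the pads) lies 19 mm behind it; z points along the fingers, y is the line along which they close (so a half turn about z gives the same grasp; the last joint's range is limited). The gripper opens to 92 mm and grips with 3 to 60 N. Pads are 20 mm wide; open, the fingers measure 128 mm over their backs; the gripper's body (75 mm by 189 mm) begins 69 mm behind the grasp point.
Start: joints at [0.974, 0.158, 1.597, -0, 1.386, -0.21], TCP at [0.217, 0.532, 0.215] pointing down, gripper open.
Joint ranges: [-2.91, 2.91], [-0.94, 2.29], [0.18, 2.7], [-1.29, 4.43], [0.17, 2.64], [-3, 3]. Speed limits (rad/s): [2.57, 2.57, 3.14, 3.14, 3.14, 3.14].

### API

Orientations are given as a rotation vector (axis times angle).
In Python, from workcell import bot gives the robot as it stands. Calls block until the motion is done:
- bot.goto(position, orientation): joint-space move of the TCP to a pose.
- bot.line_to(position, rot=None, max_speed=0.15): straight line of the TCP; rot=None keeps the orientation; max_speed is the mean speed in m/s.
- bot.set_joints(angles): joint-space move.
- bot.set_gripper(opening, newtons=None): opening from 0.0 (shut) to 1.0 (fully open); newtons is the grip in N (None keeps the last); returns when the fingers have stopped.
- bot.hold(seconds).
- bot.inverse_kinematics(position, orientation): joint angles nearest the present ones, or None.
- bot.read_camera(name): name is "scene" or "side" or "wrist"; returns a dict with "pixels" (480x640x3 uint8, blue, green, red), "fx", "fy", "cx", "cy" (pixels), "k1" (the pictures are not rectified: a ray, as slopes to the right and down, at radius r is drawn at 1 + k1 r^2 times it, then the intrinsics apply), "R" (3x3) and "t" (3): a world point X has camera coordinates R X + t. Camera axes: x right, y down, z forward; pixel columns grow to the right and rows downward; lengths in m; the calibration is good to about 2 mm. A picture is of the moment at which its call begins. There is no depth.
A pose or a line that the arm cannot do raises bot.MotionError and nothing moves.
- bot.job_done(): hands the job in; it is judged then, once.
Readings, each from a call of its own:
- bot.current_clock(): time.
- bot.current_joints(): joint angles.
- bot.current_joint_vel(): joint speeds.
- bot.current_effort(): joint torques, N m.
- bot.current_ee_pos(): TCP position.
- bot.current_tool_rot(): TCP orientation.
- bot.current_contact_force(): force on the tool from outside, world axes, zero at the start.
- bot.current_ft_torque(): the same for the moment, N m.
- bot.current_opening(): opening from 0.0 (shut) to 1.0 (fully open).
- bot.current_grip_force(): force on a finger pad.
Only numpy, scipy, OpenCV 4.12 (cv2) and the standard library are available. Lean on these libraries where they do the work, as an engineer would, in place of code of your own. Each camera call takes 0.05 s, during which the arm holds its last target. There are 200 camera calls.

## Working session

There is one attempt and no reset: what is moved stays moved. The work goes in short steps, each a Python script; the robot and the scene stay as the last script left them, time stands still between calls to the robot, and variables do not carry over. Pictures are saved under pics/ and viewed, at most 10 in all, crops included, and the job is handed in when it is done.

```bash
ls; mkdir -p pics; python3 - <<'E'
from workcell import bot
import cv2,pickle
d={}
for n in("scene","side","wrist"):
    c=bot.read_camera(n); d[n]=c; cv2.imwrite(f"pics/{n}0.png",c["pixels"]); print(n,c["fx"],c["cx"],c["k1"],c["R"].tolist(),c["t"])
pickle.dump(d,open("cams0.pkl","wb"))
print(bot.current_clock(),bot.current_tool_rot(),bot.current_contact_force())
E
```

```text
pics
scene 458.6116790411451 319.49076952757736 -0.06819090342536477 [[-0.35366282390138304, 0.9351007273780302, -0.022566272336771873], [0.5225033607544162, 0.17748961418128517, -0.8339590366787321], [-0.7758304228312003, -0.3067312610655403, -0.5513647508634404]] [ 0.16812321 -0.24448211  1.35167867]
side 479.44592995905145 321.78372899250445 0.0037743652676892024 [[0.9998809529644773, -0.013324333680927994, 0.007780875966621985], [-0.0032821768362759135, -0.6764016283009681, -0.7365256713428356], [0.015076710982972408, 0.7364124519342123, -0.676364837511662]] [-0.59781751  0.10495269  0.77357745]
wrist 345.20530092545175 313.6684475991144 -0.027288673078523392 [[0.3767413949129347, 0.9263170486708607, -0.001626868391592444], [0.8939243331295713, -0.36310547351021594, 0.2627807103761116], [0.24282752726556386, -0.10045466862535202, -0.9648542125904115]] [-0.57472412 -0.0308936   0.39075219]
0.15 [-6.03673629e-01 -3.08249144e+00  2.08231649e-03] [-0.58435446 -0.59244239  1.20896206]
```

View pics/scene0.png

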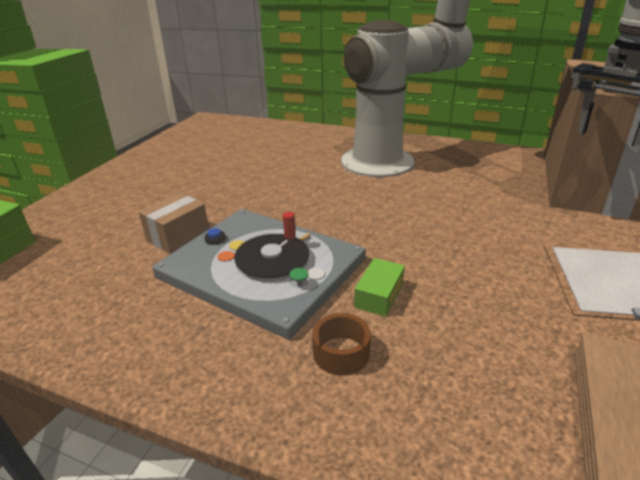

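View pics/side0.png

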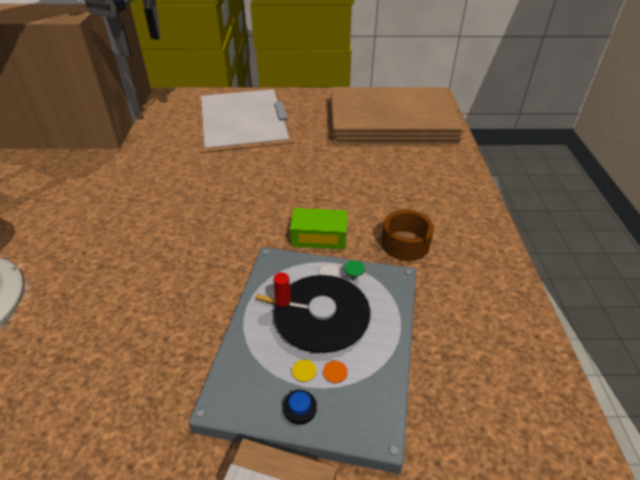

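The scene and side views both show the coder, red crank, green cap and blue button; in the side view the finger tip is near (258,298). I'll enlarge both views to read the pixels.

```bash
python3 - <<'E'
import cv2
a=cv2.imread("pics/scene0.png")[195:335,150:370]; cv2.imwrite("pics/sceneC.png",cv2.resize(a,None,fx=3.6,fy=3.6,interpolation=cv2.INTER_CUBIC))
a=cv2.imread("pics/side0.png")[245:455,195:435]; cv2.imwrite("pics/sideC.png",cv2.resize(a,None,fx=2.8,fy=2.8,interpolation=cv2.INTER_CUBIC))
E
```

```text
(no output)
```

View pics/sceneC.png

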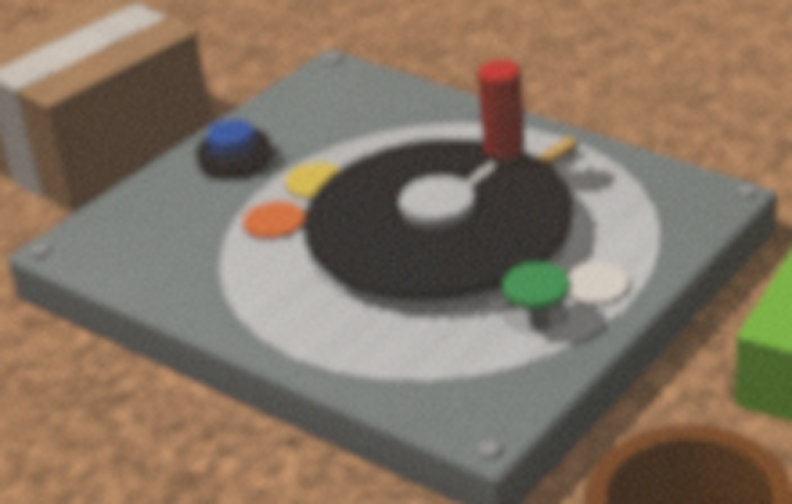

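View pics/sideC.png

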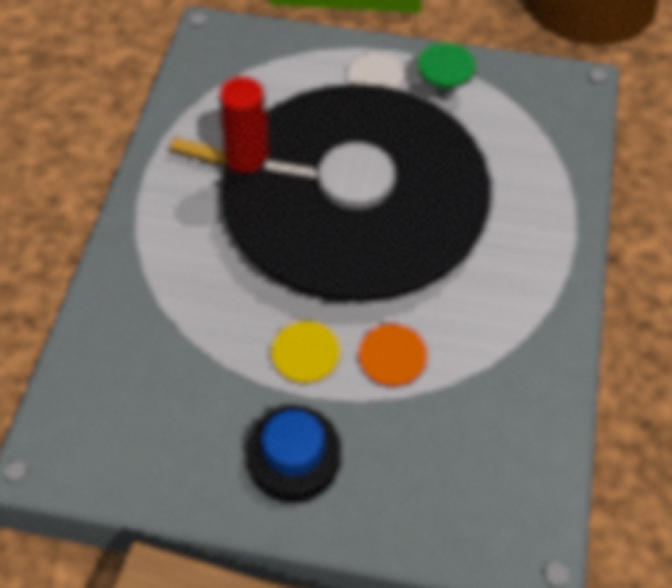

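```bash
cat > h.py <<'E'
import numpy as np,cv2,pickle
from scipy.optimize import least_squares
def proj(c,X):
    p=c["R"]@X+c["t"]; s=p[:2]/p[2]; s=s*(1+c["k1"]*(s@s)); return np.array([c["fx"]*s[0]+c["cx"],c["fy"]*s[1]+c["cy"]])
def tri(cs,uv,x0=(.6,0,.05)):
    f=lambda X:np.concatenate([proj(c,X)-u for c,u in zip(cs,uv)])
    r=least_squares(f,x0); return r.x,np.abs(r.fun).max()
E
cat > m.py <<'E'
from h import *
d=pickle.load(open("cams0.pkl","rb"))
P=dict(crank=((500,71),(243,92)),hub=((437,196),(357,174)),green=((536,283),(446,64)),button=((232,134),(294,432)),white=((599,283),(375,71)),yellow=((313,180),(306,351)),orange=((274,219),(393,354)),ftip=((574,145),(172,147)),
s1=((747,190),(198,18)),s2=((488,448),(598,75)),s3=((333,58),(14,470)),s4=((40,250),(557,573)))
R={}
for k,(a,b) in P.items():
    X,e=tri([d["scene"],d["side"]],[np.array(a)/3.6+[150,195],np.array(b)/2.8+[195,245]]); R[k]=X; print(k,X.round(4),round(e,2))
c=R["hub"]
sc=np.mean([R[f"s{i}"] for i in range(1,5)],0); print("screwcentre",sc)
for k in R:
    v=(R[k]-c)[:2]; print(k,"r",np.hypot(*v).round(4),"ang",np.degrees(np.arctan2(v[1],v[0])).round(1))
E
python3 m.py
```

```text
crank [ 0.5391 -0.0379  0.1032] 0.49
hub [ 0.597  -0.0523  0.0556] 0.77
green [0.6492 0.0274 0.0558] 0.42
button [ 0.5673 -0.1967  0.0491] 0.16
white [0.6097 0.0449 0.032 ] 0.29
yellow [ 0.5716 -0.1437  0.0313] 0.24
orange [ 0.6137 -0.1454  0.0312] 0.61
ftip [ 0.4952 -0.015   0.0343] 0.45
s1 [0.5018 0.0916 0.0309] 0.22
s2 [0.7412 0.0414 0.0317] 0.43
s3 [ 0.4399 -0.2033  0.0295] 0.18
s4 [ 0.6805 -0.2528  0.0306] 0.81
screwcentre [ 0.59084888 -0.08076531  0.03068513]
crank r 0.0598 ang 166.0
hub r 0.0 ang 0.0
green r 0.0953 ang 56.8
button r 0.1474 ang -101.6
white r 0.098 ang 82.6
yellow r 0.0949 ang -105.5
orange r 0.0946 ang -79.8
ftip r 0.1085 ang 159.9
s1 r 0.1726 ang 123.5
s2 r 0.1719 ang 33.0
s3 r 0.2179 ang -136.2
s4 r 0.2171 ang -67.4
```

Everything checks out against the text: radii of 60, 95, 150 and 108 mm, and heights within 3 mm. The axis is at (0.597,-0.052). The crank is at 166°, the finger at about 160° and the stop at 57°, so clockwise is shorter. Contact is expected with the crank near 68°.

```bash
cat >> h.py <<'E'
from scipy.spatial.transform import Rotation as Ro
C=np.array([.597,-.052]); Z=.068; SG=1
def t_of(a): return np.array([np.sin(a),-np.cos(a)])   # clockwise tangent
def rot(a,sg):
    y=np.append(sg*t_of(a),0); z=np.array([0,0,-1.]); return Ro.from_matrix(np.c_[np.cross(y,z),y,z]).as_rotvec()
def pos(a,z=Z,r=.06): return np.append(C+r*np.array([np.cos(a),np.sin(a)]),z)
E
python3 - <<'E'
from workcell import bot
from h import *
for sg in(1,-1):
    for a in(166,120,68,60):
        q=bot.inverse_kinematics(pos(np.radians(a)),rot(np.radians(a),sg)); print(sg,a,None if q is None else np.round(q,2))
E
```

```text
1 166 [-0.29  0.23  1.82  0.    1.09 -1.62]
1 120 [-0.21  0.3   1.74 -0.    1.1  -0.74]
1 68 [-0.19  0.42  1.59 -0.    1.14  0.2 ]
1 60 [-0.19  0.43  1.56  0.    1.15  0.33]
-1 166 [-0.29  0.23  1.82 -0.    1.09  1.52]
-1 120 [-0.21  0.3   1.74 -0.    1.1   2.4 ]
-1 68 [-0.19  0.42  1.59 -0.    1.14 -2.95]
-1 60 [-0.19  0.43  1.56  0.    1.15 -2.81]
```

```bash
python3 - <<'E'
from workcell import bot
from h import *
a=np.radians(166)
bot.set_gripper(.6,20)
bot.goto(pos(a,.17),rot(a,1)); bot.line_to(pos(a),max_speed=.1)
bot.hold(.2); F=bot.current_contact_force(); print("free",F,bot.current_ee_pos(),bot.current_clock())
bot.set_gripper(0,20); bot.hold(.2)
print(bot.current_opening()*92,bot.current_grip_force(),bot.current_contact_force())
for d in range(163,147,-3):
    a=np.radians(d); bot.line_to(pos(a),rot(a,1),max_speed=.03)
    f=np.array(bot.current_contact_force())-F; r=np.array([np.cos(a),np.sin(a)])
    print(d,"tan",(f[:2]@t_of(a)).round(2),"rad",(f[:2]@r).round(2),f[2].round(2),np.round(bot.current_ee_pos()-pos(a),4),round(bot.current_clock(),2))
np.save("F0.npy",F)
c=bot.read_camera("wrist"); cv2.imwrite("pics/w1.png",c["pixels"])
E
```

```text
free [ 0.83582894 -0.47339617 -0.66227395] [ 0.53924646 -0.03761224  0.06862928] 4.5417
23.466422383506334 19.99994069337845 [-1.8666656  -6.15586346 -0.58383953]
163 tan -6.44 rad 1.13 0.81 [-0.0004 -0.0019  0.    ] 5.58
160 tan -7.0 rad 1.18 0.77 [-0.0004 -0.0019  0.0001] 5.83
157 tan -8.02 rad -0.22 1.37 [-0.0004 -0.0019  0.    ] 6.09
154 tan -7.49 rad 0.01 1.89 [-0.0005 -0.0019  0.    ] 6.35
151 tan -8.64 rad -0.06 1.49 [-0.0005 -0.0019  0.    ] 6.61
148 tan -7.29 rad 0.19 1.83 [-0.0005 -0.0019  0.    ] 6.87
```

View pics/w1.png

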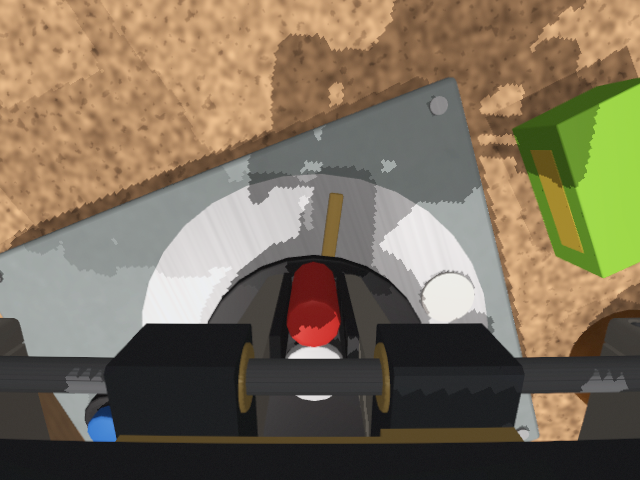

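The crank is held and turning, with friction of about 7.5 N. The picture shows the brass finger at about (333,225), just clockwise of the crank, and the white tag at (448,297). I'll continue coarsely to 82°, then feel in fine steps.

```bash
cat >> h.py <<'E'
def meas(bot,F,a,n=6):
    fs=[]
    for _ in range(n): fs.append(bot.current_contact_force()); bot.hold(.02)
    f=np.mean(fs,0)-F; p=np.array(bot.current_ee_pos())[:2]-C; ac=np.arctan2(p[1],p[0])
    return np.degrees(ac), -f[:2]@t_of(ac), f[:2]@p/np.hypot(*p), np.std(np.array(fs)[:,:2])
E
python3 - <<'E'
from workcell import bot
from h import *
F=np.load("F0.npy")
log=[]
for d in list(range(144,81,-4)):
    a=np.radians(d); bot.line_to(pos(a),rot(a,1),max_speed=.04)
    if d%8==0 : print(d,np.round(meas(bot,F,a,3),2))
base=[]
d=82
while d>70:
    d-=.75; a=np.radians(d); bot.line_to(pos(a),rot(a,1),max_speed=.015)
    m=meas(bot,F,a); base.append(m[1]); log.append(m); print(d,np.round(m,2))
    if len(base)>5 and m[1]>np.median(base[:6])+1.6: break
np.save("log.npy",log); print(bot.current_clock())
E
```

```text
144 [145.68   7.44  -0.45   2.  ]
136 [137.62   6.71  -1.84   2.19]
128 [129.59   7.26  -2.25   1.8 ]
120 [121.54   6.9   -2.96   1.58]
112 [113.54   7.14  -3.9    1.47]
104 [105.5    7.39  -4.48   0.96]
96 [97.49  7.52 -5.84  0.72]
88 [89.5   7.76 -6.32  0.46]
81.25 [83.11  8.84 -6.89  1.33]
80.5 [82.54  9.33 -6.76  1.76]
79.75 [81.82  9.73 -6.56  2.14]
79.0 [81.09  9.52 -6.83  2.03]
78.25 [80.32  9.74 -7.    2.14]
77.5 [79.57  9.5  -6.63  2.24]
76.75 [78.83  9.94 -6.69  2.57]
76.0 [78.08  9.71 -6.97  2.46]
75.25 [77.33  9.66 -6.77  2.58]
74.5 [76.59  9.58 -7.25  2.47]
73.75 [75.84  9.5  -7.25  2.58]
73.0 [75.1   9.71 -7.08  2.81]
72.25 [74.33  9.43 -6.78  2.83]
71.5 [73.57  9.61 -7.51  2.83]
70.75 [72.85  8.94 -7.59  2.46]
70.0 [72.1   9.63 -7.46  3.02]
17.1417
```

```bash
python3 - <<'E'
from workcell import bot
from h import *
F=np.load("F0.npy"); log=[list(x) for x in np.load("log.npy")]
B=np.median([l[1] for l in log[2:]]); print("base",B); d=70
while d>52:
    d-=.5; a=np.radians(d); bot.line_to(pos(a),rot(a,1),max_speed=.015)
    m=meas(bot,F,a,10); log.append(m); print(d,np.round(m[:3],2))
    if m[1]>B+2.6: break
np.save("log.npy",log); print(bot.current_clock())
E
```

```text
base 9.62267959213844
69.5 [71.66  9.78 -7.49]
69.0 [71.14  9.55 -7.56]
68.5 [70.64  9.92 -7.38]
68.0 [70.16  9.74 -7.47]
67.5 [69.67  9.8  -7.56]
67.0 [69.15  9.95 -7.33]
66.5 [68.78  9.89 -7.66]
66.0 [68.46 10.42 -7.58]
65.5 [68.1  11.73 -7.74]
65.0 [67.78 12.2  -7.61]
64.5 [67.44 12.67 -7.55]
21.725
```

Contact is at a crank angle of about 68.75°, and force and travel agree. About 0.5° more is needed.

```bash
python3 - <<'E'
from workcell import bot
from h import *
F=np.load("F0.npy"); d=64.5
while d>62.8:
    d-=.3; a=np.radians(d); bot.line_to(pos(a),rot(a,1),max_speed=.015)
    m=meas(bot,F,a,12); print(d,np.round(m[:3],2))
    if m[1]>13.65 or m[0]<66.85: break
# unload until the hand force is near the middle of the stiction band, then let go
while m[1]>3.5 and d<69:
    d+=.5; a=np.radians(d); bot.line_to(pos(a),rot(a,1),max_speed=.015); m=meas(bot,F,a,5); print("un",d,np.round(m[:3],2))
bot.set_gripper(.35,20); bot.hold(.2)
print("released",np.round(meas(bot,F,a,6),2),bot.current_opening()*92,bot.current_clock())
np.save("d.npy",d)
E
```

```text
64.2 [67.31 13.17 -7.73]
63.900000000000006 [67.13 13.32 -7.98]
63.60000000000001 [66.9  13.53 -7.69]
63.30000000000001 [66.73 14.17 -7.81]
un 63.80000000000001 [66.76 12.15 -8.01]
un 64.30000000000001 [66.76 10.86 -7.39]
un 64.80000000000001 [66.79  9.09 -7.67]
un 65.30000000000001 [66.82  7.75 -7.41]
un 65.80000000000001 [66.86  6.13 -7.2 ]
un 66.30000000000001 [66.9   4.14 -7.24]
un 66.80000000000001 [66.95  2.01 -6.85]
released [66.82  1.13  0.74  0.44] 32.224269357520384 26.4917
```

The crank settled at 66.8°, about 2 mm past touch, for roughly 2.5 N at the post. Next I'll retreat, check, and press the button.

```bash
python3 - <<'E'
from workcell import bot
from h import *
bot.set_gripper(.55,20)
p=np.array(bot.current_ee_pos()); bot.line_to([p[0],p[1],.17],max_speed=.15)
a=np.pi/2; B=np.array([.567,-.198])
bot.set_gripper(0,20)
bot.goto([*B,.13],rot(a,1)); bot.line_to([*B,.056],max_speed=.1); bot.hold(.2)
F=np.mean([bot.current_contact_force() for _ in range(8)],0); print("F",F,bot.current_ee_pos(),bot.current_clock())
c=bot.read_camera("side"); cv2.imwrite("pics/s2.png",cv2.resize(c["pixels"][235:475,195:515],None,fx=2.4,fy=2.4,interpolation=cv2.INTER_CUBIC))
z=.056; f=0; 
while z>.036 and f<9:
    z-=.001; bot.line_to([*B,z],max_speed=.02); f=np.mean([bot.current_contact_force()[2] for _ in range(6)])-F[2]
    print(round(z,4),round(bot.current_ee_pos()[2],5),round(f,2))
print(bot.current_clock())
E
```

```text
F [ 0.61098486  0.38232783 -0.1490812 ] [ 0.5675502  -0.19831599  0.05685658] 30.5667
0.055 0.055 0.56
0.054 0.05385 -0.24
0.053 0.05288 0.92
0.052 0.05223 2.31
0.051 0.05118 2.2
0.05 0.05014 3.36
0.049 0.04916 3.4
0.048 0.04814 4.65
0.047 0.04716 4.92
0.046 0.04639 5.78
0.045 0.04627 11.54
33.3667
```

View pics/s2.png

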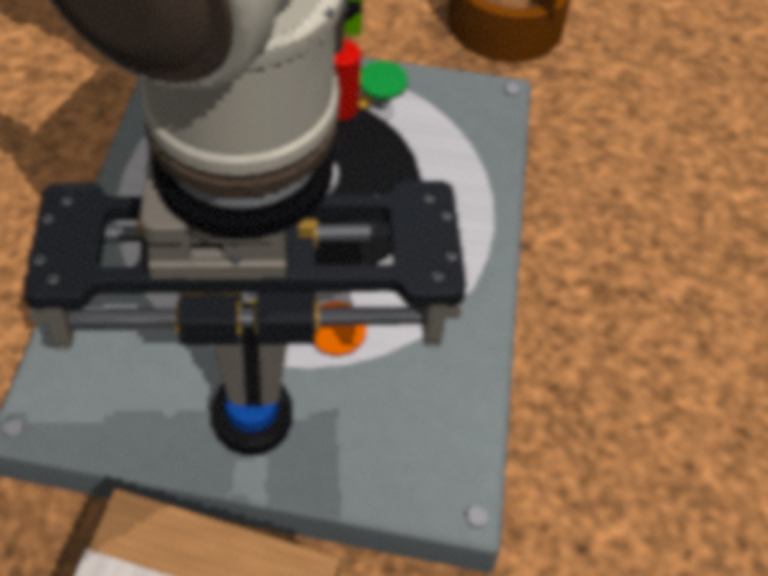

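The picture shows the fingers centred on the blue button at (250,412), and the finger against the post by the green cap near (365,103). The button ran about 6 mm and then met a hard stop. I'll press a touch more, release, retreat and look.

```bash
python3 - <<'E'
from workcell import bot
from h import *
B=[.567,-.198]
bot.line_to([*B,.0445],max_speed=.02); bot.hold(.2); print(bot.current_ee_pos()[2],bot.current_contact_force())
bot.line_to([*B,.12],max_speed=.08); 
bot.goto([.45,-.15,.22],rot(np.pi/2,1)); print(bot.current_clock(),bot.current_contact_force())
c=bot.read_camera("side"); s=bot.read_camera("scene")
pickle.dump(dict(side=c,scene=s),open("cams1.pkl","wb"))
f=lambda im,k:cv2.resize(im,None,fx=k,fy=k,interpolation=cv2.INTER_CUBIC)
a=f(c["pixels"][225:455,235:435],2); b=f(s["pixels"][195:335,160:360],2)
o=np.zeros((460,800,3),np.uint8); o[:,:400]=a; o[:280,400:]=b; cv2.imwrite("pics/fin.png",o)
E
```

```text
0.04621582032516054 [-4.6454959   2.56125272 14.83332395]
35.5917 [-0.22541345 -1.04495685 -0.81772139]
```

View pics/fin.png

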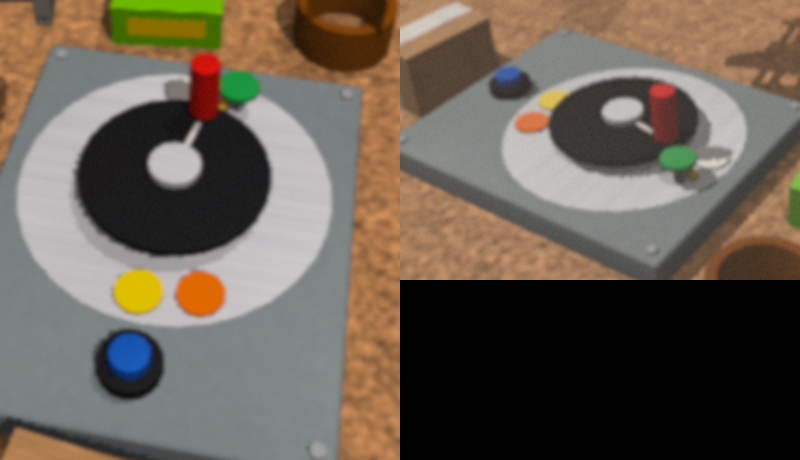

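The picture shows the finger against the post under the green cap, near (225,105) in the left view. The button is up at (129,355), and the boxes and tape roll visible in the crop look where they were. Handing in.

```bash
python3 -c "
from workcell import bot
print(bot.job_done())"
```

```text
the job is handed in; nothing more can be done
None
```

I handed the job in at about 36 s: the dial went clockwise (the shorter way) to the green stop, its finger left bearing at an estimated 2.5 N with the crank let go; the set button was then pressed to its hard stop and came up again, and I did not touch the boxes or tape roll.

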